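Set out the finishing kit on the stone slab

ROBOT

A 6-joint arm with a two-finger parallel gripper is mounted at the origin on a cart in front of the work surface, level with it; the furniture and walls round the work are solid. World frame = base frame: x ahead of the robot, y to its left, z up, the work surface at z = 0. Lengths are in m, angles in rad, forces in N, time in s.
With the tool pointing down it reaches from about 0.375 to 0.9 m from the base axis. Payload 3.1 kg.
Tool frame: the origin (TCP) lies on the centre line of the jaws, within the pads' length; the fingertips stand ahead of it and the grasp point (between the pads) lies 3 mm ahead of it (robot.tip_reach is the z of the fingertips in the tool frame, in m); z points along the fingers, y is the line along which they close (so a half turn about z gives the same grasp; the last joint's range is limited). The gripper opens to 87 mm and grips with 3 to 60 N. Pads are 19 mm wide; open, the fingers measure 117 mm over their backs; the gripper's body (75 mm by 190 mm) begins 51 mm behind the grasp point.
Start: joints at [1.117, 0.527, 1.433, -0, 1.181, -0.178], TCP at [0.17, 0.602, 0.245] pointing down, gripper open.
Joint ranges: [-3.08, 3.08], [-0.75, 2.2], [0.22, 2.44], [-1.43, 4.57], [0, 2.65], [-2.85, 2.85]. Speed limits (rad/s): [2.79, 2.79, 3.14, 3.14, 3.14, 3.14].

INTERFACE

Orientations are given as a unit quaternion [x, y, z, w].
In Python, from rig import sensors, eyes, ticket, robot gives the robot as it stands.
- The arm moves only by the tool drive_tool, never from a script. Its argument "deltas" is a list that holds one entry, the list of rows, each a list of 6 numbers: the shift along the tool's x, y, z in mm, then the turn, a rotation vector about the tool's x, y, z in rad. A call has 1 to 8 rows; each row shifts and turns the commanded pose from where the row before left it, along the tool's axes as they then stand; what a row does not reach is not made up. A row lasts 1/12 s, in which the tool goes at most 41.7 mm and 7.16 degrees, less where a joint would pass 70% of its speed; a pose out of reach is approached as far as the arm can. A call is refused whole if a number of a shift passes 41.7 or a number of a turn 0.125, either way. A call with a gripper value outside its range is refused whole. "gripper" is the opening in per cent of the stroke, from 0 (shut) to 100 (fully open), set as the call begins (left out, the last holds). The fingers move at their own pace and stop on an object; "squeeze" is the grip in N (left out, the last holds). Time passes only in rows, so rows that do not move let the fingers close. It gives the time, the measured TCP pose, the force, the opening and the grip force at its end, in the units of the state.
- sensors.get_obs(): the state, without advancing time (a new reading comes with each control period).
- eyes.camera(name): name is "side" or "top" or "wrist"; returns a dict with "img" (384x512x3 uint8, red, green, blue), "fov_y" (degrees; the focal length in pixels is half the picture's height over the tangent of half this angle, whatever the lens; pixels are square), "cx", "cy" (the principal point, pixels), "D" ([k1, k2, p1, p2, k3] as OpenCV has them; the pictures are not rectified), "xyz" and "attitude" of the camera in the world; the wrist camera has in their place "hand_eye" (4x4, takes a point from camera to tool coordinates, whose origin is the TCP and whose axes are the flange's). Camera axes: x right, y up, looking along -z (the intrinsics and any distortion apply to the point x, -y, -z); pixel columns grow to the right and rows downward; lengths in m; the calibration is good to about 2 mm. A picture is of the moment at which its call begins: read the wrist's pose just before it. There is no depth.
- ticket.hand_in(): hands the job in; it is judged then, once.
The state is a dict: "time": time; "q": joint angles; "joint_velocities": joint speeds; "joint_torque": joint torques, N m; "position": TCP position; "tool_rot": TCP orientation; "ft_force": force on the tool from outside, world axes, zero at the start; "moment": the same for the moment, N m; "grip_width": finger opening in m; "grip_force": force on a finger pad.
Only numpy, scipy, OpenCV 4.12 (cv2) and the standard library are available. Lean on these libraries where they do the work, as an engineer would, in place of code of your own. Each camera call takes 0.05 s, during which the arm holds its last target. There are 200 camera calls.

TASK

Four things of the finishing kit stand on the table in front of the grey stone slab. Set them out on it, one thing centred in each of its three scribed circles: the white pot of snaps in the middle one, the brown dye bottle in the end circle next to the orange thread cone, and the blue bead jar in the end circle next to the ecru thread cone. Centre the round of beeswax on top of the pot's lid; everything stands upright, and the two thread cones stay standing where they are.

Things in the scene. Friction and masses are not known exactly. Their poses are not given: they have to be found in the camera images.
- slab: grey stone slab fixed on the table, 110 x 290 mm and 40 mm high, flat on top. Origin: centre of its underside, on the table. Its y axis runs along its length, x across it (within 0.25 rad of the world's x), z up. Three white circles 80 mm across are scribed on the top, centred at y = -100, 0 and +100 mm, x = 0; they are flush marks, not recesses.
- pot_mid (a point): flat white round pot of snap fasteners with a closed flat lid, loose, 69 mm across at the lid (upper 7 mm) and 65 mm below it, 31 mm high. The point is its centre, half-way up; z up.
- wax_mid (a point): yellow-orange round cake of beeswax, loose, 48 mm across, 16 mm high. The point is its centre, half-way up; z up.
- bottle_mid (a point): brown dye bottle with a black cap, the one on the table between the robot and the slab (those at the table's far left are not meant), loose, 95 mm high; round body 38 mm across, shoulder at about 65 mm, cap 22 mm across above 80 mm. The point is its centre, half-way up; z up.
- jar_mid (a point): clear round jar of blue and white beads with a blue lid, the one on the table between the robot and the slab (those on the drawer riser are not meant), loose, 86 mm high; body 60 mm across up to 80 mm, lid 56 mm across. The point is its centre, half-way up; z up.
- cone_orange: orange cone of thread, 62 mm across the foot, 98 mm high, standing on the table beyond one end of the slab, its axis about 230 mm from the slab's centre. Light and loose: leave it there. Origin: centre of its underside; z up.
- cone_ecru: ecru (cream) cone of thread of the same size, standing beyond the other end of the slab. Light and loose: leave it there. Origin: centre of its underside; z up. Which cone is at which end changes from start to start.

How it is judged:
At the end, for the whole second after the job is handed in: Pot in the middle circle, bottle in the orange cone's end circle, jar in the ecru cone's: each upright and within 13 mm of the centre, along and across. Wax flat on the pot's lid, within 12 mm of its centre. All released and at rest; cones upright, moved under 20 mm (x of pot_mid in the frame of slab between -0.013 and 0.013 m and y of pot_mid in the frame of slab between -0.013 and 0.013 m and z of pot_mid in the frame of slab between 0.0495 and 0.0615 m and horizontal distance between wax_mid and pot_mid below 0.012 m and z of wax_mid in the frame of pot_mid between 0.018 and 0.029 m and ((x of bottle_mid in the frame of slab between -0.013 and 0.013 m and y of bottle_mid in the frame of slab between 0.087 and 0.113 m and z of bottle_mid in the frame of slab between 0.0815 and 0.0935 m and x of jar_mid in the frame of slab between -0.013 and 0.013 m and y of jar_mid in the frame of slab between -0.113 and -0.087 m and z of jar_mid in the frame of slab between 0.077 and 0.089 m and y of cone_orange in the frame of slab above 0 m) or (x of bottle_mid in the frame of slab between -0.013 and 0.013 m and y of bottle_mid in the frame of slab between -0.113 and -0.087 m and z of bottle_mid in the frame of slab between 0.0815 and 0.0935 m and x of jar_mid in the frame of slab between -0.013 and 0.013 m and y of jar_mid in the frame of slab between 0.087 and 0.113 m and z of jar_mid in the frame of slab between 0.077 and 0.089 m and y of cone_orange in the frame of slab below 0 m)) and angle between each of pot_mid, wax_mid, bottle_mid, jar_mid, cone_orange, cone_ecru's own z axis and vertical below 0.12 rad and linear speed of each of pot, wax, bottle, jar below 0.02 m/s and angular speed of each of pot, wax, bottle, jar below 0.2 rad/s and distance of each of cone_orange, cone_ecru from where it was at the start of the episode below 0.02 m); the robot touches nothing.
It fails at once if the orange thread cone is shoved or knocked over (distance of cone_orange from where it was at the start of the episode above 0.03 m or angle between cone_orange's own z axis and vertical above 0.5 rad).
It fails at once if the ecru thread cone is shoved or knocked over (distance of cone_ecru from where it was at the start of the episode above 0.03 m or angle between cone_ecru's own z axis and vertical above 0.5 rad).
It also fails if it takes over 112 s, if anything falls off the work surface, if the arm or the gripper's body presses on something with over 40 N, if the wrist force passes 120 N, or if a joint passes its speed limit or range.

## Working session

There is one attempt and no reset: what is moved stays moved. The work goes in short steps, Python scripts to look and compute and a tool call to move; the robot and the scene stay as the last step left them, time stands still between calls to the robot, and variables do not carry over. Pictures are saved under pics/ and viewed, at most 14 in all, crops included, and the job is handed in when it is done.

Besides the shell and the picture viewer there is one more tool, called after ">>>" by a JSON object that holds its "method" and its "body". drive_tool: Moves the arm, as the interface text tells. Its arguments: {"type":"object","properties":{"deltas":{"type":"array"},"gripper":{"type":"number"},"squeeze":{"type":"number"}},"required":["deltas"]}

```bash
mkdir -p pics
cat > h.py <<'E'
import numpy as np, cv2
from scipy.spatial.transform import Rotation as R
from rig import sensors, eyes, ticket, robot
def cam(name):
    o=sensors.get_obs(); c=eyes.camera(name)
    f=c["img"].shape[0]/2/np.tan(np.radians(c["fov_y"])/2)
    c["K"]=np.array([[f,0,c["cx"]],[0,f,c["cy"]],[0,0,1]]); c["D"]=np.array(c["D"],float)
    if "hand_eye" in c:
        T=np.eye(4);T[:3,:3]=R.from_quat(o["tool_rot"]).as_matrix();T[:3,3]=o["position"]
        M=T@np.array(c["hand_eye"]); c["Rm"]=M[:3,:3];c["t"]=M[:3,3]
    else:
        a=np.array(c["attitude"],float)
        c["Rm"]=R.from_quat(a).as_matrix() if a.size==4 else a.reshape(3,3); c["t"]=np.array(c["xyz"],float)
    return c
def ray(c,px):
    u=cv2.undistortPoints(np.array(px,float).reshape(-1,1,2),c["K"],c["D"]).reshape(-1,2)
    d=np.c_[u[:,0],-u[:,1],-np.ones(len(u))]@c["Rm"].T
    return d
def onz(c,px,z):
    d=ray(c,px); return c["t"]+d*((z-c["t"][2])/d[:,2])[:,None]
def proj(c,P):
    p=(np.atleast_2d(P)-c["t"])@c["Rm"]; p=p*[1,-1,-1]
    return cv2.projectPoints(p,np.zeros(3),np.zeros(3),c["K"],c["D"])[0].reshape(-1,2)
def save(c,n): cv2.imwrite("pics/"+n,c["img"][:,:,::-1])
E
python3 - <<'E'
from h import *
for n in ["top","side","wrist"]:
    c=cam(n); save(c,n+"0.png"); print(n,c["t"].round(3),c["fov_y"],c["D"],c["cx"],c["cy"],(-c["Rm"][:,2]).round(2)); np.save(n+"0.npy",c,allow_pickle=True)
o=sensors.get_obs(); print(o, robot.tip_reach)
E
```

```text
top [ 0.39  -0.082  1.242] 46.894948221443414 [-0.16268372  0.          0.          0.          0.        ] 256.92056479799584 188.8152288222871 [ 0.15  0.02 -0.99]
side [0.267 0.684 0.653] 53.09846533522899 [0.03283117 0.         0.         0.         0.        ] 253.78782749736945 192.56728175818296 [ 0.29 -0.77 -0.57]
wrist [0.103 0.62  0.384] 65.26129858681576 [-0.0375009  0.         0.         0.         0.       ] 260.76446413843433 193.83941303718447 [ 0.24 -0.07 -0.97]
{'time': 0.15, 'q': array([ 1.11749037e+00,  5.28241863e-01,  1.43358076e+00, -2.43855650e-05,
        1.18138395e+00, -1.78488431e-01]), 'joint_velocities': array([ 9.63779517e-04, -9.14486251e-04, -3.79990561e-03,  5.54874347e-05,
        4.64623277e-04,  1.45286049e-03]), 'joint_torque': array([-2.69760585e-04, -4.40432453e+01, -1.76842099e+01,  6.33383333e-02,
        5.52158919e-02, -7.81099993e-05]), 'position': array([0.16935221, 0.60109137, 0.24381167]), 'tool_rot': array([ 1.36972127e-01,  9.90574573e-01, -7.70530226e-04, -2.39978575e-04]), 'ft_force': array([ 0.28241746, -0.05983085, -0.47620377]), 'moment': array([-0.01014498, -0.04111948,  0.00788987]), 'grip_force': 0.0, 'grip_width': 0.08679597894751698} 0.022
```

View pics/top0.png

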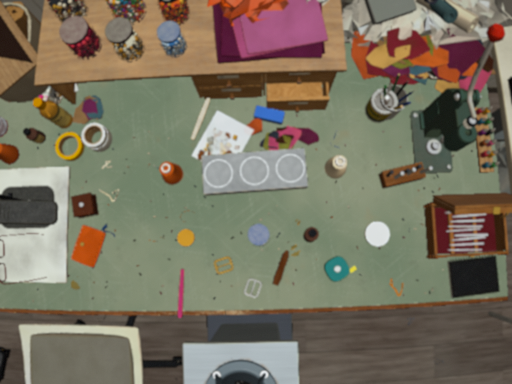

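View pics/side0.png

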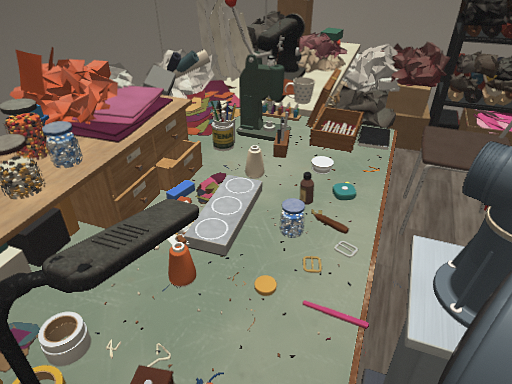

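The top view shows the wax at (186,237), jar (258,235), bottle (311,234), pot (377,234), circles at (221,175), (254,171) and (290,167), orange cone at (171,172) and ecru cone at (338,163). The side view agrees. Next I'll measure them.

```bash
cat > m.py <<'E'
from h import *
def blob(c,seed,win,pred):
    im=c["img"]; hsv=cv2.cvtColor(im,cv2.COLOR_RGB2HSV).astype(int)
    x,y=map(int,seed); m=np.zeros(im.shape[:2],np.uint8)
    y0=max(0,y-win);x0=max(0,x-win)
    m[y0:y+win,x0:x+win]=pred(hsv)[y0:y+win,x0:x+win]
    n,l,s,ce=cv2.connectedComponentsWithStats(m)
    if n<2: return None
    k=1+s[1:,4].argmax(); cs,_=cv2.findContours((l==k).astype(np.uint8),0,2)
    (cx,cy),r=cv2.minEnclosingCircle(max(cs,key=cv2.contourArea))
    return ce[k],s[k],(cx,cy,r)
E
python3 - <<'E'
from m import *
c=np.load("top0.npy",allow_pickle=True).item()
hsv=cv2.cvtColor(c["img"],cv2.COLOR_RGB2HSV).astype(int)
for n,p in dict(wax=(186,237),jar=(258,235),bot=(311,234),pot=(377,234),slab=(240,185),table=(230,215),oc=(168,172),ec=(338,160)).items(): print(n,hsv[p[1],p[0]])
S=dict(wax=((186,237),14,lambda h:(h[...,1]>150)&(h[...,0]<30),.016),
 jar=((258,235),16,lambda h:(h[...,0]>98)&(h[...,0]<140)&(h[...,1]>40),.086),
 bot=((311,234),12,lambda h:h[...,2]<75,.095),
 pot=((377,234),20,lambda h:(h[...,2]>180)&(h[...,1]<50),.031))
for k,(s,w,p,z) in S.items():
    b=blob(c,s,w,p); P=onz(c,[b[0],b[2][:2],(b[0][0]+b[1][2]/2,b[0][1]),(b[0][0]-b[1][2]/2,b[0][1])],z); print(k,b[0].round(1),b[1],P[:2].round(4).tolist(),"width",np.linalg.norm(P[2]-P[3]).round(4))
# slab circles
for s in [(221,175),(254,171),(290,167)]:
    b=blob(c,s,20,lambda h:(h[...,2]>175)&(h[...,1]<45)); 
    cs=np.array([b[2][:2],(b[1][0]+b[1][2]/2-.5,b[1][1]+b[1][3]/2-.5)]); print(b[1],onz(c,cs,.04).round(4).tolist())
m=cv2.inRange(cv2.cvtColor(c["img"],cv2.COLOR_RGB2HSV),(0,0,90),(180,40,255)); m[:140]=0;m[200:]=0;m[:,:195]=0;m[:,315:]=0
cs,_=cv2.findContours(m,0,2); k=max(cs,key=cv2.contourArea); r=cv2.minAreaRect(k); print(r, onz(c,cv2.boxPoints(r),.04).round(4).tolist())
print(onz(c,[(171,172),(338,163)],.09).round(3), onz(c,[(28,207)],.3))
E
```

```text
wax [ 20 195 201]
jar [111  61 163]
bot [114  39  33]
pot [ 83   5 224]
slab [ 90   7 149]
table [ 48  46 132]
oc [  8  95 167]
ec [ 22  36 210]
wax [185.5 237.3] [178 229  16  17 215] [[0.445, 0.1412, 0.016], [0.4452, 0.1414, 0.016]] width 0.0451
jar [258.  234.1] [248 224  21  21 340] [[0.4456, -0.062, 0.086], [0.4458, -0.0621, 0.086]] width 0.0547
bot [309.7 234.2] [304 228  13  14 121] [[0.4407, -0.1959, 0.095], [0.4394, -0.1968, 0.095]] width 0.0337
pot [377.2 233.5] [365 222  25  25 483] [[0.439, -0.3888, 0.031], [0.4391, -0.3882, 0.031]] width 0.0701
[203 159  31  29 239] [[0.6194, 0.0449, 0.04], [0.6194, 0.0449, 0.04]]
[239 156  31  30 258] [[0.6247, -0.0551, 0.04], [0.6233, -0.055, 0.04]]
[275 153  30  30 242] [[0.628, -0.1541, 0.04], [0.6287, -0.1534, 0.04]]
((251.18348693847656, 163.98345947265625), (57.30836868286133, 111.02127075195312), 84.85723876953125) [[0.7151, 0.1136, 0.04], [0.7336, -0.1982, 0.04], [0.5711, -0.205, 0.04], [0.5526, 0.0999, 0.04]]
[[ 0.617  0.166  0.09 ]
 [ 0.627 -0.28   0.09 ]] [[0.50654715 0.45542962 0.3       ]]
```

View pics/wrist0.png

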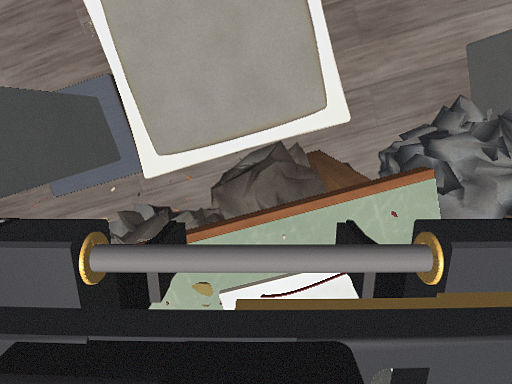

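The wrist view only shows the floor and table corner, framed by the fingers. Before moving I'll triangulate the black lamp and the bottle, using the top and side views.

Run:
```python
from m import *
t=np.load("top0.npy",allow_pickle=True).item(); s=np.load("side0.npy",allow_pickle=True).item()
def tri(a,b):
    d1=ray(t,[a])[0];d2=ray(s,[b])[0]; A=np.c_[d1,-d2]; k=np.linalg.lstsq(A,s["t"]-t["t"],rcond=None)[0]
    p=t["t"]+k[0]*d1;q=s["t"]+k[1]*d2; return ((p+q)/2).round(3),np.linalg.norm(p-q).round(3)
print("lamp tip",tri((57,205),(197,212)), "bottle cap",tri((311,234),(307,176)),"jar",tri((258,234),(292,205)))
c=s
for n,q in dict(bot=[.44,-.2,.095],jar=[.445,-.062,.086],pot=[.439,-.388,.031],wax=[.445,.141,.016],c1=[.6194,.0449,.04],c3=[.6285,-.154,.04]).items(): print(n,proj(c,q).round(1))
im=cv2.resize(s["img"][150:310,190:370],None,fx=4,fy=4,interpolation=2)[:600,:]
o=t["img"][215:255,290:330]; o=cv2.resize(o,None,fx=8,fy=8,interpolation=0)
out=np.zeros((600,740,3),np.uint8); out[:,:720]=im[:600,:720]; out[:200,540:740]=cv2.resize(o,(200,200),interpolation=0)
cv2.imwrite("pics/crop1.png",out[:,:,::-1])
```

```text
lamp tip (array([0.488, 0.35 , 0.353]), np.float64(0.032)) bottle cap (array([ 0.443, -0.2  ,  0.085]), np.float64(0.003)) jar (array([ 0.446, -0.062,  0.081]), np.float64(0.001))
bot [[308.8 173.1]]
jar [[292.9 203.6]]
pot [[321.9 160.8]]
wax [[265.1 281.9]]
c1 [[211.2 227.8]]
c3 [[238.9 184.9]]
```

View pics/crop1.png

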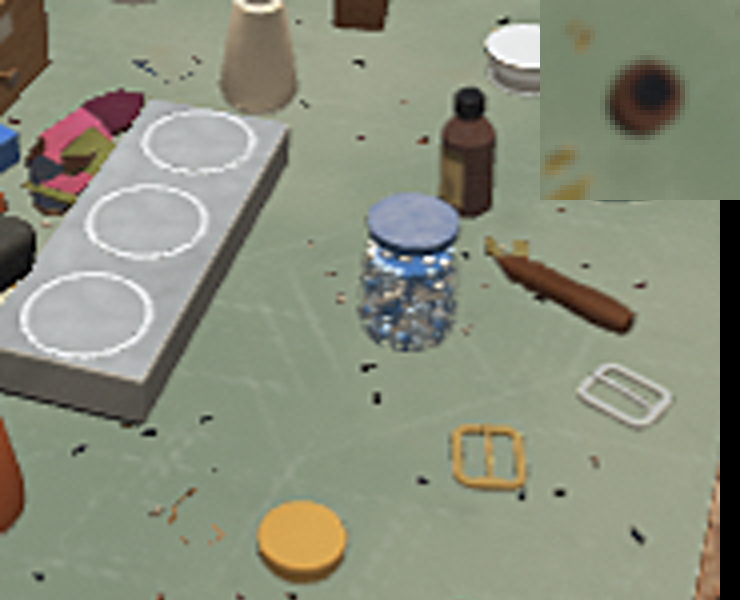

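The crop puts the bottle cap at top-view (313,233), so the bottle is at about (.443,-.203). The jar and wax agree in both views. The lamp tip, at about (.49,.35,.35), stays clear if I retract first.

```bash
cat > plan.py <<'E'
# usage: plan.py "x y z ang" ... ; prints rows from the measured pose through waypoints (ang = closing direction yaw)
import sys; from h import *
o=sensors.get_obs(); Rm=R.from_quat(o["tool_rot"]).as_matrix(); p=np.array(o["position"]); 
yaw=np.arctan2(Rm[1,1],Rm[0,1]); print("pose",p.round(4),"yaw",yaw.round(4),"tilt",Rm[:2,2].round(4))
for a in sys.argv[1:]:
    v=np.array([float(x) for x in a.split()]); dy=(v[3]-yaw+np.pi/2)%np.pi-np.pi/2
    d=v[:3]-p; step=float(v[4]) if len(v)>4 else 40
    n=int(max(np.ceil(np.linalg.norm(d)*1000/step),np.ceil(abs(dy)/.12),1)); rows=[]
    for i in range(n):
        T=np.array([[-np.sin(-yaw+np.pi),0,0]]) # unused placeholder
        yt=np.array([np.cos(yaw),np.sin(yaw),0]); zt=np.array([0,0,-1.]); xt=np.cross(yt,zt)
        s=(d/n*1000)@np.c_[xt,yt,zt]; rows.append([*np.round(s,1).tolist(),0,0,round(-dy/n,4)]); yaw+=dy/n
    p=v[:3]; print(n,rows)
E
sed -i '/placeholder/d' plan.py
python3 plan.py ".27 .36 .245 .9" ".42 0 .22 .3" ".439 -.388 .15 0"
```

```text
pose [0.1694 0.6011 0.2438] yaw 1.296 tilt [-0.0007 -0.0015]
7 [[-23.2, -29.2, -0.2, 0, 0, np.float64(0.0566)], [-24.8, -27.9, -0.2, 0, 0, np.float64(0.0566)], [-26.3, -26.4, -0.2, 0, 0, np.float64(0.0566)], [-27.8, -24.9, -0.2, 0, 0, np.float64(0.0566)], [-29.2, -23.3, -0.2, 0, 0, np.float64(0.0566)], [-30.4, -21.6, -0.2, 0, 0, np.float64(0.0566)], [-31.6, -19.9, -0.2, 0, 0, np.float64(0.0566)]]
10 [[-34.1, -18.9, 2.5, 0, 0, np.float64(0.06)], [-35.2, -16.8, 2.5, 0, 0, np.float64(0.06)], [-36.1, -14.7, 2.5, 0, 0, np.float64(0.06)], [-37.0, -12.5, 2.5, 0, 0, np.float64(0.06)], [-37.6, -10.2, 2.5, 0, 0, np.float64(0.06)], [-38.2, -7.9, 2.5, 0, 0, np.float64(0.06)], [-38.6, -5.6, 2.5, 0, 0, np.float64(0.06)], [-38.9, -3.3, 2.5, 0, 0, np.float64(0.06)], [-39.0, -1.0, 2.5, 0, 0, np.float64(0.06)], [-39.0, 1.4, 2.5, 0, 0, np.float64(0.06)]]
10 [[-37.6, -9.7, 7.0, 0, 0, np.float64(0.03)], [-37.9, -8.5, 7.0, 0, 0, np.float64(0.03)], [-38.1, -7.4, 7.0, 0, 0, np.float64(0.03)], [-38.3, -6.2, 7.0, 0, 0, np.float64(0.03)], [-38.5, -5.1, 7.0, 0, 0, np.float64(0.03)], [-38.6, -3.9, 7.0, 0, 0, np.float64(0.03)], [-38.7, -2.8, 7.0, 0, 0, np.float64(0.03)], [-38.8, -1.6, 7.0, 0, 0, np.float64(0.03)], [-38.8, -0.4, 7.0, 0, 0, np.float64(0.03)], [-38.8, 0.7, 7.0, 0, 0, np.float64(0.03)]]
```

>>> {"method": "drive_tool", "body": {"deltas": [[[-23,-29,0,0,0,0.057],[-25,-28,0,0,0,0.057],[-26,-26,0,0,0,0.057],[-28,-25,0,0,0,0.057],[-29,-23,0,0,0,0.057],[-30,-22,0,0,0,0.057],[-32,-20,0,0,0,0.057]]], "gripper": 100}}

```text
time: 0.73
position: [0.2696, 0.359, 0.2444]
tool_rot: [0.332, 0.943, -0.0, -0.0]
ft_force: [0.7, 0.4, 0.7]
grip_width: 0.0871
grip_force: 0.0
```

>>> {"method": "drive_tool", "body": {"deltas": [[[-34,-19,2,0,0,0.06],[-35,-17,2,0,0,0.06],[-36,-15,2,0,0,0.06],[-37,-12,2,0,0,0.06],[-38,-10,2,0,0,0.06],[-38,-8,2,0,0,0.06],[-39,-6,2,0,0,0.06],[-39,-3,2,0,0,0.06]]]}}

```text
time: 1.4
position: [0.389, 0.07, 0.2285]
tool_rot: [0.547, 0.837, 0.0, -0.0]
ft_force: [1.0, 0.1, -0.0]
grip_width: 0.0869
grip_force: 0.0
```

```bash
python3 - <<'E'
from h import *
c=cam("wrist"); save(c,"w1.png"); np.save("w1.npy",c,allow_pickle=True)
E
python3 plan.py ".439 -.388 .15 0" | sed 's/np.float64(\([^)]*\))/\1/g'
```

```text
pose [0.394  0.064  0.2287] yaw 0.407 tilt [ 0.0056 -0.0047]
12 [[-36.1, -11.5, 6.6, 0, 0, 0.0339], [-36.4, -10.2, 6.6, 0, 0, 0.0339], [-36.8, -9.0, 6.6, 0, 0, 0.0339], [-37.1, -7.7, 6.6, 0, 0, 0.0339], [-37.3, -6.5, 6.6, 0, 0, 0.0339], [-37.5, -5.2, 6.6, 0, 0, 0.0339], [-37.6, -3.9, 6.6, 0, 0, 0.0339], [-37.8, -2.7, 6.6, 0, 0, 0.0339], [-37.8, -1.4, 6.6, 0, 0, 0.0339], [-37.9, -0.1, 6.6, 0, 0, 0.0339], [-37.8, 1.2, 6.6, 0, 0, 0.0339], [-37.8, 2.5, 6.6, 0, 0, 0.0339]]
```

View pics/w1.png

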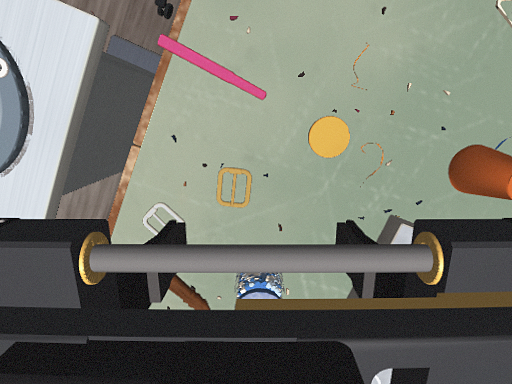

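The wrist view shows the wax at (329,137), the jar partly hidden at (260,280) and the orange cone at (480,170). The camera sees the tool's +y side. On to the pot.

>>> {"method": "drive_tool", "body": {"deltas": [[[-36,-11.5,6.6,0,0,0.034],[-36.5,-10,6.6,0,0,0.034],[-37,-9,6.6,0,0,0.034],[-37,-7.5,6.6,0,0,0.034],[-37,-6.5,6.6,0,0,0.034],[-37.5,-5,6.6,0,0,0.034],[-37.5,-4,6.6,0,0,0.034],[-38,-2.5,6.6,0,0,0.034]]]}}

```text
time: 2.12
position: [0.4222, -0.2305, 0.1753]
tool_rot: [0.655, 0.756, 0.0, -0.0]
ft_force: [0.6, -0.7, -0.3]
grip_width: 0.0871
grip_force: 0.0
```

>>> {"method": "drive_tool", "body": {"deltas": [[[-28,-1,6.6,0,0,0.034],[-28,0,6.6,0,0,0.034],[-28,1,6.6,0,0,0.034],[-16,1,6.6,0,0,0.034],[0,0,0,0,0,0],[0,0,0,0,0,0]]]}}

```text
time: 2.62
position: [0.433, -0.3278, 0.1486]
tool_rot: [0.704, 0.71, 0.0, -0.001]
ft_force: [-0.7, 0.3, -0.1]
grip_width: 0.0873
grip_force: 0.0
```

```bash
cat > potchk.py <<'E'
from m import *
c=cam("wrist"); save(c,"w2.png")
m=cv2.inRange(cv2.cvtColor(c["img"],cv2.COLOR_RGB2HSV),(0,0,170),(180,40,255)); m[225:]=0
cs,_=cv2.findContours(m,0,2)
for k in sorted(cs,key=cv2.contourArea)[-2:]:
    print(cv2.contourArea(k),cv2.boundingRect(k),onz(c,[cv2.minEnclosingCircle(k)[0]],.031).round(4), cv2.minEnclosingCircle(k))
E
python3 potchk.py; python3 plan.py ".439 -.388 .15 0" | sed 's/np.float64(\([^)]*\))/\1/g'
python3 - <<'E'
from m import *
c=cam("top");
S=dict(pot=((377,234),20,lambda h:(h[...,2]>180)&(h[...,1]<50),.031))
E
```

```text
257.0 (153, 123, 20, 19) [[ 0.3488 -0.2726  0.031 ]] ((162.2608642578125, 131.840576171875), 9.975764274597168)
2554.5 (445, 0, 67, 41) [[ 0.6053 -0.1811  0.031 ]] ((478.56060791015625, 19.5), 37.84933090209961)
pose [ 0.4329 -0.3268  0.1489] yaw 0.0094 tilt [-0.0016  0.0024]
2 [[-30.6, 2.8, -0.5, 0, 0, 0.0047], [-30.6, 2.9, -0.5, 0, 0, 0.0047]]
```

View pics/w2.png

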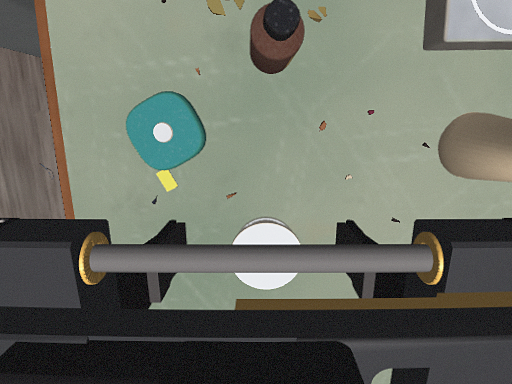

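The wrist view shows the pot lid spanning columns 231–303 and rows 222–290 behind the bar, the bottle cap at (282,18), the teal tape at (165,130) and the ecru cone at (480,147). I'll check the pot centre against the top-view value.

```bash
python3 - <<'E'
from m import *
c=cam("wrist")
print(onz(c,[(267,256),(231,256),(303,256),(267,290),(267,222)],.031).round(4)); print(onz(c,[(282,18)],.095).round(4)); print(c["t"])
E
python3 plan.py ".439 -.388 .09 0" ".439 -.388 .030 0" | sed 's/np.float64(\([^)]*\))/\1/g'
```

```text
[[ 0.4393 -0.3854  0.031 ]
 [ 0.4054 -0.3858  0.031 ]
 [ 0.4733 -0.385   0.031 ]
 [ 0.4399 -0.4217  0.031 ]
 [ 0.4388 -0.3514  0.031 ]]
[[ 0.444  -0.2012  0.095 ]]
[ 0.43222389 -0.25828807  0.28982349]
pose [ 0.4331 -0.3264  0.1495] yaw 0.0106 tilt [-0.001   0.0015]
3 [[-20.6, 1.7, 19.8, 0, 0, 0.0035], [-20.6, 1.8, 19.8, 0, 0, 0.0035], [-20.5, 1.9, 19.8, 0, 0, 0.0035]]
2 [[0.0, 0.0, 30.0, 0, 0, -0.0], [0.0, 0.0, 30.0, 0, 0, -0.0]]
```

The pot is at (.439,-.387) with a 68–70 mm lid, so the views agree.

>>> {"method": "drive_tool", "body": {"deltas": [[[-20.5,2,20,0,0,0.0035],[-20.5,2,20,0,0,0.0035],[-20,2,20,0,0,0.0035],[0,0,0,0,0,0],[0,0,0,0,0,0],[0,0,20,0,0,0],[0,0,20,0,0,0],[0,0,19,0,0,0]]]}}

```text
time: 3.43
position: [0.4403, -0.3877, 0.0316]
tool_rot: [0.707, 0.707, 0.0, 0.001]
ft_force: [-0.4, -0.1, 0.7]
grip_width: 0.087
grip_force: 0.0
```

>>> {"method": "drive_tool", "body": {"deltas": [[[0,0,0,0,0,0],[0,0,0,0,0,0],[0,0,0,0,0,0],[0,0,0,0,0,0],[0,0,0,0,0,0],[0,0,0,0,0,0],[0,0,0,0,0,0],[0,0,0,0,0,0]]], "gripper": 60, "squeeze": 15}}

```text
time: 4.1
position: [0.4404, -0.3895, 0.032]
tool_rot: [0.708, 0.707, 0.0, 0.001]
ft_force: [0.3, 1.7, 6.9]
grip_width: 0.0675
grip_force: 15.0
```

>>> {"method": "drive_tool", "body": {"deltas": [[[0,0,-10,0,0,0],[0,0,-20,0,0,0],[0,0,-30,0,0,0],[0,0,-30,0,0,0],[0,0,-30,0,0,0],[0,0,0,0,0,0],[0,0,0,0,0,0]]]}}

```text
time: 4.68
position: [0.4406, -0.3905, 0.1529]
tool_rot: [0.708, 0.707, -0.0, 0.003]
ft_force: [-0.1, 0.1, -1.6]
grip_width: 0.0675
grip_force: 15.0
```

```bash
python3 plan.py ".624 -.056 .15 0 35" | sed 's/np.float64(\([^)]*\))/\1/g'
python3 - <<'E'
from m import *
c=cam("wrist"); save(c,"w3.png"); m=cv2.inRange(cv2.cvtColor(c["img"],cv2.COLOR_RGB2HSV),(0,0,190),(180,30,255)); m[:, :180]=0;m[:,340:]=0;m[:190]=0
ys,xs=np.nonzero(m); print(xs.min(),xs.max(),ys.min(),ys.max())
o=sensors.get_obs(); print(o["grip_width"],o["grip_force"],o["ft_force"])
z=o["position"][2]+.0
print(onz(c,[(xs.mean(),ys.max()),(xs.mean(),ys.min())],z).round(4), o["position"])
E
```

```text
pose [ 0.4406 -0.3905  0.1529] yaw -0.0016 tilt [ 0.0032 -0.0044]
11 [[30.4, 16.6, 0.3, 0, 0, -0.0001], [30.4, 16.6, 0.3, 0, 0, -0.0001], [30.4, 16.6, 0.3, 0, 0, -0.0001], [30.4, 16.6, 0.3, 0, 0, -0.0001], [30.4, 16.6, 0.3, 0, 0, -0.0001], [30.4, 16.7, 0.3, 0, 0, -0.0001], [30.4, 16.7, 0.3, 0, 0, -0.0001], [30.4, 16.7, 0.3, 0, 0, -0.0001], [30.4, 16.7, 0.3, 0, 0, -0.0001], [30.4, 16.7, 0.3, 0, 0, -0.0001], [30.4, 16.7, 0.3, 0, 0, -0.0001]]
195 326 190 298
0.06782541971510986 14.999917069799267 [-0.55852219 -0.45295043 -0.8909801 ]
[[ 0.4406 -0.4174  0.1511]
 [ 0.4407 -0.357   0.1511]] [ 0.43968103 -0.38934428  0.15112243]
```

>>> {"method": "drive_tool", "body": {"deltas": [[[30,16.5,0,0,0,0],[30,16.5,0,0,0,0],[30,16.5,0,0,0,0],[30,16.5,0,0,0,0],[30,16.5,0,0,0,0],[30,16.5,0,0,0,0],[30,16.5,0,0,0,0],[30,17,0,0,0,0]]]}}

```text
time: 5.4
position: [0.5717, -0.1474, 0.1482]
tool_rot: [0.708, 0.706, -0.001, -0.002]
ft_force: [-0.1, -0.2, -1.2]
grip_width: 0.0674
grip_force: 15.0
```

>>> {"method": "drive_tool", "body": {"deltas": [[[31,17,0,0,0,0],[31,17,0,0,0,0],[31,17,0,0,0,0],[0,0,0,0,0,0],[0,0,0,0,0,0],[0,0,0,0,0,0]]]}}

```text
time: 5.9
position: [0.6224, -0.0564, 0.1486]
tool_rot: [0.707, 0.707, -0.001, -0.002]
ft_force: [0.4, 0.2, -1.0]
grip_width: 0.0677
grip_force: 15.0
```

```bash
python3 plan.py ".624 -.0565 .074 0 20" | sed 's/np.float64(\([^)]*\))/\1/g'
python3 - <<'E'
from m import *
c=cam("wrist"); save(c,"w3.png")
m=cv2.inRange(cv2.cvtColor(c["img"],cv2.COLOR_RGB2HSV),(0,0,200),(180,30,255)); m[215:]=0; cs,_=cv2.findContours(m,0,2)
for k in sorted(cs,key=cv2.contourArea)[-2:]: print(cv2.boundingRect(k),onz(c,[cv2.minEnclosingCircle(k)[0]],.04).round(4))
E
```

```text
pose [ 0.6224 -0.0564  0.1486] yaw -0.0007 tilt [-0.0039  0.0004]
4 [[-0.0, 0.4, 18.6, 0, 0, -0.0002], [-0.0, 0.4, 18.6, 0, 0, -0.0002], [-0.0, 0.4, 18.6, 0, 0, -0.0002], [-0.0, 0.4, 18.6, 0, 0, -0.0002]]
(205, 15, 103, 109) [[0.6181 0.0479 0.04  ]]
(325, 0, 158, 192) [[0.7199 0.0316 0.04  ]]
```

View pics/w3.png

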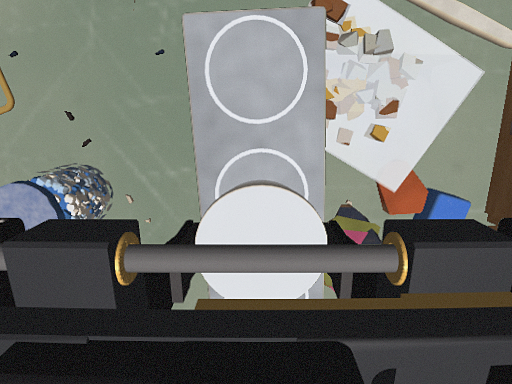

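The wrist view shows the end circle at (256,69), which is (.618,.048). The pot hangs centred in the jaws over the middle circle. I'll lower it.

>>> {"method": "drive_tool", "body": {"deltas": [[[1,0.5,20,0,0,0],[1,0.5,20,0,0,0],[0,0,20,0,0,0],[0,0,10,0,0,0],[0,0,4,0,0,0],[0,0,0,0,0,0],[0,0,0,0,0,0],[0,0,0,0,0,0]]]}}

```text
time: 6.62
position: [0.6256, -0.0552, 0.0775]
tool_rot: [0.708, 0.706, 0.001, 0.001]
ft_force: [-0.8, 0.5, -0.8]
grip_width: 0.0679
grip_force: 15.0
```

>>> {"method": "drive_tool", "body": {"deltas": [[[0,-1,3,0,0,0],[0,0,0,0,0,0],[0,0,0,0,0,0]]]}}

```text
time: 6.87
position: [0.6238, -0.0545, 0.0738]
tool_rot: [0.708, 0.707, 0.0, 0.0]
ft_force: [0.2, -0.2, 0.2]
grip_width: 0.0679
grip_force: 15.0
```

>>> {"method": "drive_tool", "body": {"deltas": [[[0,0,2,0,0,0],[0,0,0,0,0,0],[0,0,0,0,0,0]]]}}

```text
time: 7.12
position: [0.6242, -0.0546, 0.072]
tool_rot: [0.708, 0.707, 0.0, 0.0]
ft_force: [-0.9, 1.2, 2.6]
grip_width: 0.0674
grip_force: 15.0
```

Contact is made. I'll open and rise.

>>> {"method": "drive_tool", "body": {"deltas": [[[0,0,0,0,0,0],[0,0,0,0,0,0],[0,0,0,0,0,0],[0,0,0,0,0,0]]], "gripper": 100}}

```text
time: 7.45
position: [0.6237, -0.0546, 0.071]
tool_rot: [0.708, 0.707, -0.0, -0.0]
ft_force: [0.8, 0.5, -0.3]
grip_width: 0.0841
grip_force: 0.0
```

>>> {"method": "drive_tool", "body": {"deltas": [[[0,0,-15,0,0,0],[0,0,-30,0,0,0],[0,0,-35,0,0,0],[0,-20,-10,0,0,0],[20,-30,0,0,0,0],[25,-30,0,0,0,0],[30,-25,0,0,0,0],[30,-20,0,0,0,0]]]}}

```text
time: 8.12
position: [0.4963, 0.0512, 0.1613]
tool_rot: [0.708, 0.706, -0.001, -0.001]
ft_force: [-0.4, -0.0, 0.8]
grip_width: 0.0869
grip_force: 0.0
```

>>> {"method": "drive_tool", "body": {"deltas": [[[30,-20,0,0,0,0],[30,-15,0,0,0,0],[20,-10,0,0,0,0],[0,0,0,0,0,0],[0,0,0,0,0,0]]]}}

```text
time: 8.53
position: [0.4536, 0.1315, 0.1614]
tool_rot: [0.707, 0.708, -0.0, 0.0]
ft_force: [0.7, -1.0, 0.0]
grip_width: 0.0871
grip_force: 0.0
```

```bash
python3 plan.py ".445 .141 .09 0" | sed 's/np.float64(\([^)]*\))/\1/g'
python3 - <<'E'
from m import *
c=cam("top"); save(c,"t2.png")
b=blob(c,(254,171),22,lambda h:(h[...,2]>195)&(h[...,1]<30)); print(b); print(onz(c,[b[0],b[2][:2]],.071).round(4))
b=blob(c,(186,237),14,lambda h:(h[...,1]>150)&(h[...,0]<30)); print("wax",onz(c,[b[0]],.016).round(4))
c=cam("wrist"); b=blob(c,(300,130),120,lambda h:(h[...,1]>130)&(h[...,0]<30)&(h[...,0]>14)); print("wax wrist",b,onz(c,[b[0]],.016).round(4))
E
```

```text
pose [0.4536 0.1315 0.1614] yaw 0.0014 tilt [ 0.0002 -0.0003]
2 [[4.8, -4.3, 35.7, 0, 0, 0.0007], [4.8, -4.3, 35.7, 0, 0, 0.0007]]
(array([253.71118012, 169.01397516]), array([240, 155,  29,  31, 644], dtype=int32), (253.7553253173828, 169.8829803466797, 15.13597297668457))
[[ 0.6214 -0.0551  0.071 ]
 [ 0.619  -0.0551  0.071 ]]
wax [[0.4444 0.1265 0.016 ]]
wax wrist (array([249.42301459, 174.33819557]), array([ 225,  151,   49,   48, 1851], dtype=int32), (249.34793090820312, 174.26959228515625, 24.40943717956543)) [[0.4439 0.1444 0.016 ]]
```

The wax is at (.4445,.143), averaging the two cameras. I'll descend on it.

>>> {"method": "drive_tool", "body": {"deltas": [[[6,-5,30,0,0,0],[5.5,-4,30,0,0,0],[0,0,30,0,0,0],[0,0,25,0,0,0],[0,0,15,0,0,0],[0,0,3,0,0,0],[0,0,0,0,0,0],[0,0,0,0,0,0]]]}}

```text
time: 9.3
position: [0.4461, 0.1415, 0.0286]
tool_rot: [0.708, 0.706, 0.0, 0.0]
ft_force: [-0.1, 0.5, 0.2]
grip_width: 0.0869
grip_force: 0.0
```

>>> {"method": "drive_tool", "body": {"deltas": [[[0,0,0,0,0,0],[0,0,0,0,0,0],[0,0,0,0,0,0],[0,0,0,0,0,0],[0,0,0,0,0,0],[0,0,0,0,0,0],[0,0,0,0,0,0],[0,0,0,0,0,0]]], "gripper": 35, "squeeze": 10}}

```text
time: 9.97
position: [0.4449, 0.1422, 0.0285]
tool_rot: [0.708, 0.707, -0.0, -0.0]
ft_force: [-1.1, 0.4, 1.7]
grip_width: 0.0458
grip_force: 10.0
```

>>> {"method": "drive_tool", "body": {"deltas": [[[0,0,-15,0,0,0],[0,0,-30,0,0,0],[0,0,-40,0,0,0],[0,0,-40,0,0,0],[-15,12,-5,0,0,0],[-30,27,0,0,0,0],[-30,27,0,0,0,0],[-30,27,0,0,0,0]]]}}

```text
time: 10.63
position: [0.5385, 0.0362, 0.159]
tool_rot: [0.707, 0.707, 0.0, 0.0]
ft_force: [1.2, 0.7, -0.2]
grip_width: 0.0462
grip_force: 10.0
```

>>> {"method": "drive_tool", "body": {"deltas": [[[-30,27,0,0,0,0],[-30,27,0,0,0,0],[-20,20,0,0,0,0],[-11,11,0,0,0,0],[0,0,0,0,0,0],[0,0,0,0,0,0],[0,0,0,0,0,0]]]}}

```text
time: 11.22
position: [0.621, -0.053, 0.1576]
tool_rot: [0.708, 0.707, -0.001, -0.002]
ft_force: [0.7, 0.1, -0.4]
grip_width: 0.0455
grip_force: 10.0
```

```bash
python3 plan.py ".6225 -.0545 .11 0" | sed 's/np.float64(\([^)]*\))/\1/g'
python3 - <<'E'
from h import *
c=cam("wrist"); save(c,"w4.png")
print(proj(c,[[.6235,-.0545,.071]]))
E
```

```text
pose [ 0.621  -0.053   0.1576] yaw -0.0011 tilt [-0.0033  0.0013]
2 [[-0.8, 0.8, 23.8, 0, 0, -0.0006], [-0.8, 0.8, 23.8, 0, 0, -0.0006]]
[[264.23598363 207.40555709]]
```

View pics/w4.png

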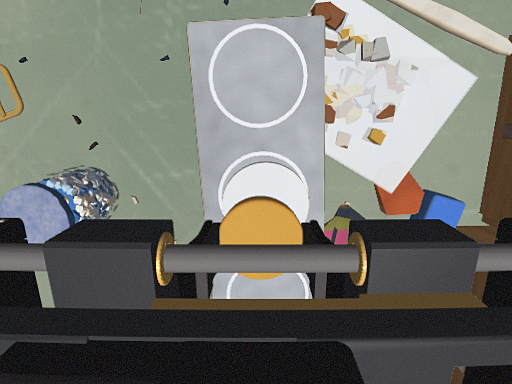

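The wrist view shows the pot lid with centre column 265 and top edge at row 162, so it is centred within about 2 mm. The wax is level in the jaws, and I'll lower it.

>>> {"method": "drive_tool", "body": {"deltas": [[[0,2,20,0,0,0],[0,0,20,0,0,0],[0,0,10,0,0,0],[0,0,4,0,0,0],[0,0,0,0,0,0],[0,0,0,0,0,0],[0,0,0,0,0,0]]]}}

```text
time: 11.85
position: [0.6254, -0.054, 0.1054]
tool_rot: [0.708, 0.707, 0.0, 0.001]
ft_force: [-0.8, 0.1, -1.0]
grip_width: 0.0455
grip_force: 10.0
```

>>> {"method": "drive_tool", "body": {"deltas": [[[0,0,2,0,0,0],[0,0,0,0,0,0],[0,0,0,0,0,0]]]}}

```text
time: 12.1
position: [0.625, -0.0542, 0.1028]
tool_rot: [0.708, 0.707, 0.0, 0.0]
ft_force: [-0.4, 0.1, -0.8]
grip_width: 0.0457
grip_force: 10.0
```

>>> {"method": "drive_tool", "body": {"deltas": [[[0,-1.5,2,0,0,0],[0,0,0,0,0,0],[0,0,0,0,0,0]]]}}

```text
time: 12.35
position: [0.623, -0.0541, 0.1002]
tool_rot: [0.708, 0.707, -0.0, -0.0]
ft_force: [0.2, -0.8, -0.5]
grip_width: 0.0455
grip_force: 10.0
```

>>> {"method": "drive_tool", "body": {"deltas": [[[0,0,1.5,0,0,0],[0,0,0,0,0,0],[0,0,0,0,0,0]]]}}

```text
time: 12.6
position: [0.6234, -0.0542, 0.0994]
tool_rot: [0.708, 0.707, 0.0, 0.0]
ft_force: [-1.7, 0.1, 4.8]
grip_width: 0.0461
grip_force: 10.0
```

Contact is made, so I'll release and go to the bottle.

>>> {"method": "drive_tool", "body": {"deltas": [[[0,0,0,0,0,0],[0,0,0,0,0,0],[0,0,0,0,0,0],[0,0,0,0,0,0],[0,0,0,0,0,0]]], "gripper": 100}}

```text
time: 13.02
position: [0.6232, -0.0541, 0.0986]
tool_rot: [0.708, 0.707, -0.0, -0.0]
ft_force: [-0.0, 0.0, 0.0]
grip_width: 0.0711
grip_force: 0.0
```

>>> {"method": "drive_tool", "body": {"deltas": [[[0,0,-15,0,0,0],[0,0,-30,0,0,0],[0,0,-25,0,0,0],[-10,-20,0,0,0,0],[-25,-30,0,0,0,0],[-25,-30,0,0,0,0],[-25,-30,0,0,0,0],[-25,-30,0,0,0,0]]]}}

```text
time: 13.68
position: [0.4819, -0.1645, 0.169]
tool_rot: [0.707, 0.707, 0.0, 0.0]
ft_force: [-0.2, -1.6, 0.5]
grip_width: 0.087
grip_force: 0.0
```

>>> {"method": "drive_tool", "body": {"deltas": [[[-20,-20,0,0,0,0],[-18,-20,0,0,0,0],[0,0,0,0,0,0],[0,0,0,0,0,0],[0,0,0,0,0,0]]]}}

```text
time: 14.1
position: [0.4435, -0.2019, 0.169]
tool_rot: [0.708, 0.706, 0.0, 0.0]
ft_force: [0.6, 1.2, 0.1]
grip_width: 0.0865
grip_force: 0.0
```

```bash
python3 plan.py ".4435 -.2025 .17 0" | sed 's/np.float64(\([^)]*\))/\1/g'
python3 - <<'E'
from m import *
c=cam("top"); save(c,"t3.png")
b=blob(c,(254,170),14,lambda h:(h[...,1]>130)&(h[...,0]<30)); print("wax",b,onz(c,[b[0]],.087).round(4))
c=cam("wrist"); b=blob(c,(230,110),110,lambda h:(h[...,0]>100)&(h[...,0]<125)&(h[...,1]>40)&(h[...,2]>80)); print("jar wrist",b[0],b[1],onz(c,[b[0]],.086).round(4)); save(c,"w5.png")
E
```

```text
pose [ 0.4435 -0.2019  0.169 ] yaw -0.0021 tilt [ 0.0008 -0.0001]
1 [[-0.6, -0.0, -1.0, 0, 0, -0.0021]]
wax (array([253.27135678, 167.17085427]), array([246, 160,  16,  16, 199], dtype=int32), (253.2610626220703, 167.1548614501953, 7.916927337646484)) [[ 0.6233 -0.0544  0.087 ]]
jar wrist [260.91246612  23.99512195] [ 220    0   83   69 3690] [[ 0.4441 -0.0721  0.086 ]]
```

View pics/w5.png

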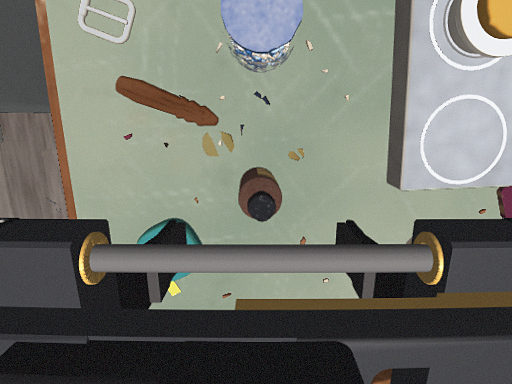

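The wrist view shows the bottle cap at (262,206), the far circle at (464,139) and the wax sitting on the pot at the top right. The top camera puts the wax at (.6233,-.0544), on target.

Run:
```python
from m import *
c=cam("wrist"); print(onz(c,[(262,206)],.095).round(4),onz(c,[(464,139)],.04).round(4),sensors.get_obs()["position"])
```

```text
[[ 0.4449 -0.198   0.095 ]] [[ 0.6277 -0.1517  0.04  ]] [ 0.4439126  -0.20116456  0.16883388]
```

>>> {"method": "drive_tool", "body": {"deltas": [[[1,1,20,0,0,0],[0,0,25,0,0,0],[0,0,25,0,0,0],[0,0,25,0,0,0],[0,0,15,0,0,0],[0,0,4,0,0,0],[0,0,0,0,0,0],[0,0,0,0,0,0]]]}}

```text
time: 14.92
position: [0.4447, -0.2006, 0.0551]
tool_rot: [0.707, 0.707, 0.0, 0.0]
ft_force: [0.4, -0.0, -0.1]
grip_width: 0.0871
grip_force: 0.0
```

>>> {"method": "drive_tool", "body": {"deltas": [[[0,0,0,0,0,0],[0,0,0,0,0,0],[0,0,0,0,0,0],[0,0,0,0,0,0],[0,0,0,0,0,0],[0,0,0,0,0,0],[0,0,0,0,0,0],[0,0,0,0,0,0]]], "gripper": 25, "squeeze": 15}}

```text
time: 15.58
position: [0.444, -0.2009, 0.0549]
tool_rot: [0.708, 0.707, -0.0, 0.0]
ft_force: [0.6, 0.2, -0.6]
grip_width: 0.042
grip_force: 0.1
```

>>> {"method": "drive_tool", "body": {"deltas": [[[0,0,0,0,0,0],[0,0,0,0,0,0],[0,0,0,0,0,0]]]}}

```text
time: 15.83
position: [0.4439, -0.2008, 0.0549]
tool_rot: [0.708, 0.707, -0.0, -0.0]
ft_force: [-1.2, -0.2, 1.0]
grip_width: 0.0381
grip_force: 14.6
```

>>> {"method": "drive_tool", "body": {"deltas": [[[0,0,-15,0,0,0],[0,0,-30,0,0,0],[0,0,-35,0,0,0],[0,0,-35,0,0,0],[10,7,-20,0,0,0],[25,18,0,0,0,0],[30,21,0,0,0,0],[30,21,0,0,0,0]]]}}

```text
time: 16.5
position: [0.5118, -0.1053, 0.1905]
tool_rot: [0.708, 0.706, 0.0, 0.001]
ft_force: [1.8, -0.3, -0.9]
grip_width: 0.0372
grip_force: 14.6
```

>>> {"method": "drive_tool", "body": {"deltas": [[[30,21,0,0,0,0],[30,21,0,0,0,0],[30,21,0,0,0,0],[25,18,0,0,0,0],[22,16,0,0,0,0],[15,11,0,0,0,0],[0,0,0,0,0,0],[0,0,0,0,0,0]]]}}

```text
time: 17.17
position: [0.6191, 0.0468, 0.1891]
tool_rot: [0.707, 0.707, -0.001, -0.0]
ft_force: [-0.2, -0.1, -1.9]
grip_width: 0.0377
grip_force: 14.7
```

```bash
python3 plan.py ".619 .0465 .13 0 30" | sed 's/np.float64(\([^)]*\))/\1/g'
python3 - <<'E'
from m import *
c=cam("wrist"); save(c,"w6.png"); o=sensors.get_obs(); print(o["grip_width"],o["grip_force"])
E
```

```text
pose [0.6191 0.0468 0.1891] yaw 0.0007 tilt [-0.0014 -0.0002]
2 [[-0.1, -0.1, 29.5, 0, 0, 0.0004], [-0.1, -0.1, 29.5, 0, 0, 0.0004]]
0.037848029992085024 14.607405748829478
```

View pics/w6.png

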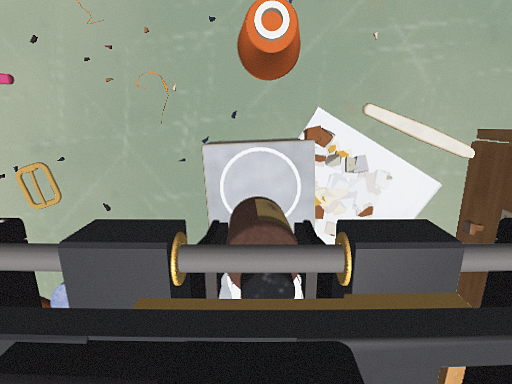

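The wrist view shows the bottle hanging upright over the circle, whose centre is at about (260,188). I'll lower it.

>>> {"method": "drive_tool", "body": {"deltas": [[[0,0,25,0,0,0],[0,0,25,0,0,0],[0,0,20,0,0,0],[0,0,12,0,0,0],[0,0,5,0,0,0],[0,0,0,0,0,0],[0,0,0,0,0,0],[0,0,0,0,0,0]]]}}

```text
time: 17.88
position: [0.6204, 0.0455, 0.1042]
tool_rot: [0.708, 0.706, 0.001, 0.001]
ft_force: [-0.6, -0.5, -1.7]
grip_width: 0.0378
grip_force: 14.6
```

>>> {"method": "drive_tool", "body": {"deltas": [[[0,0,3,0,0,0],[0,0,0,0,0,0],[0,0,0,0,0,0]]]}}

```text
time: 18.13
position: [0.6196, 0.046, 0.1004]
tool_rot: [0.708, 0.707, 0.0, 0.0]
ft_force: [0.4, 0.1, -1.3]
grip_width: 0.0379
grip_force: 14.6
```

>>> {"method": "drive_tool", "body": {"deltas": [[[0,0,2,0,0,0],[0,0,0,0,0,0],[0,0,0,0,0,0]]]}}

```text
time: 18.38
position: [0.6193, 0.046, 0.0978]
tool_rot: [0.708, 0.707, -0.0, -0.0]
ft_force: [1.5, -0.4, -1.0]
grip_width: 0.0379
grip_force: 14.6
```

>>> {"method": "drive_tool", "body": {"deltas": [[[0,0,2,0,0,0],[0,0,0,0,0,0],[0,0,0,0,0,0]]]}}

```text
time: 18.63
position: [0.6193, 0.0459, 0.0956]
tool_rot: [0.708, 0.707, -0.0, -0.0]
ft_force: [-1.2, -0.7, -1.0]
grip_width: 0.0379
grip_force: 14.6
```

>>> {"method": "drive_tool", "body": {"deltas": [[[0,0,1,0,0,0],[0,0,0,0,0,0],[0,0,0,0,0,0]]]}}

```text
time: 18.88
position: [0.6196, 0.0459, 0.095]
tool_rot: [0.708, 0.707, 0.0, 0.0]
ft_force: [1.0, -0.2, 1.0]
grip_width: 0.0376
grip_force: 14.6
```

>>> {"method": "drive_tool", "body": {"deltas": [[[0,0,0.5,0,0,0],[0,0,0,0,0,0],[0,0,0,0,0,0],[0,0,0,0,0,0],[0,0,0,0,0,0],[0,0,0,0,0,0],[0,0,0,0,0,0],[0,0,0,0,0,0]]], "gripper": 100}}

```text
time: 19.55
position: [0.6194, 0.046, 0.0944]
tool_rot: [0.708, 0.707, 0.0, 0.0]
ft_force: [0.2, -0.2, 0.8]
grip_width: 0.082
grip_force: 0.0
```

>>> {"method": "drive_tool", "body": {"deltas": [[[0,0,-15,0,0,0],[0,0,-30,0,0,0],[0,0,-30,0,0,0],[0,0,-25,0,0,0],[-8,-12,0,0,0,0],[-18,-30,0,0,0,0],[-18,-30,0,0,0,0],[-18,-30,0,0,0,0]]]}}

```text
time: 20.22
position: [0.5163, -0.0163, 0.1946]
tool_rot: [0.707, 0.707, 0.0, 0.0]
ft_force: [0.2, -1.1, -0.2]
grip_width: 0.0867
grip_force: 0.0
```

>>> {"method": "drive_tool", "body": {"deltas": [[[-18,-30,0,0,0,0],[-18,-30,0,0,0,0],[-10,-12,0,0,0,0],[0,0,0,0,0,0],[0,0,0,0,0,0],[0,0,0,0,0,0]]]}}

```text
time: 20.72
position: [0.4466, -0.062, 0.1947]
tool_rot: [0.708, 0.706, 0.001, 0.001]
ft_force: [0.4, 0.4, -0.6]
grip_width: 0.0866
grip_force: 0.0
```

```bash
python3 plan.py ".445 -.061 .13 0 30" | sed 's/np.float64(\([^)]*\))/\1/g'
python3 - <<'E'
from m import *
c=cam("top"); save(c,"t4.png")
c2=cam("wrist"); save(c2,"w7.png")
a=cv2.resize(c["img"][140:200,150:350],(600,180),interpolation=2)
b=np.zeros((600,640,3),np.uint8); b[:180,:600]=a; b[190:574,:512]=c2["img"]; cv2.imwrite("pics/c7.png",b[:,:,::-1])
print(proj(c,[[.619,.046,.135],[.6237,-.0545,.087]]), proj(c2,[[.445,-.061,.086]]))
E
```

```text
pose [ 0.4466 -0.062   0.1947] yaw -0.0018 tilt [ 0.0022 -0.0005]
3 [[0.3, -0.5, 21.6, 0, 0, -0.0006], [0.3, -0.5, 21.6, 0, 0, -0.0006], [0.3, -0.5, 21.6, 0, 0, -0.0006]]
[[213.59652474 166.35411452]
 [253.3141439  167.015565  ]] [[258.40700781 197.10084153]]
```

View pics/c7.png

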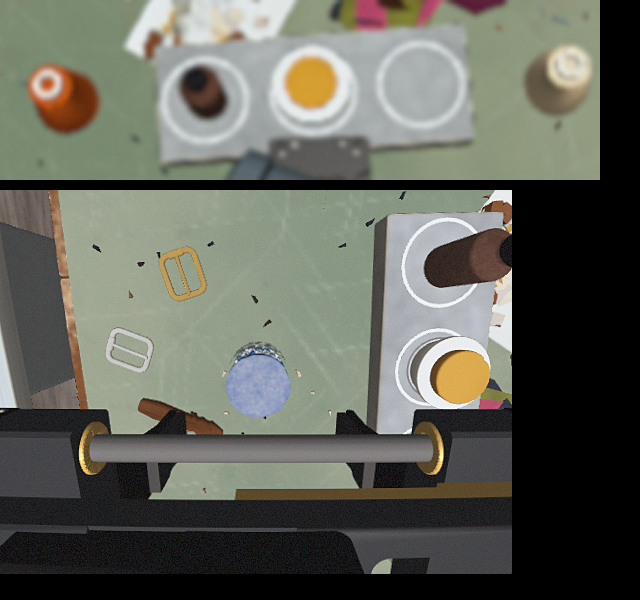

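The bottle stands in its circle: cap seen at (215,166), expected (214,166). The wax is on the pot. The jar lid is at wrist (258,194), expected (258,197). Now I'll pick up the jar.

>>> {"method": "drive_tool", "body": {"deltas": [[[1,-1.5,25,0,0,0],[0.5,0,30,0,0,0],[0,0,30,0,0,0],[0,0,25,0,0,0],[0,0,20,0,0,0],[0,0,9,0,0,0],[0,0,0,0,0,0],[0,0,0,0,0,0]]]}}

```text
time: 21.48
position: [0.4443, -0.06, 0.0552]
tool_rot: [0.707, 0.707, -0.0, -0.0]
ft_force: [0.6, -0.3, -0.9]
grip_width: 0.087
grip_force: 0.0
```

>>> {"method": "drive_tool", "body": {"deltas": [[[0,0,0,0,0,0],[0,0,0,0,0,0],[0,0,0,0,0,0],[0,0,0,0,0,0],[0,0,0,0,0,0],[0,0,0,0,0,0],[0,0,0,0,0,0],[0,0,0,0,0,0]]], "gripper": 50, "squeeze": 20}}

```text
time: 22.15
position: [0.4441, -0.0605, 0.0559]
tool_rot: [0.708, 0.707, 0.0, 0.0]
ft_force: [0.9, -0.0, 6.2]
grip_width: 0.0581
grip_force: 20.0
```

>>> {"method": "drive_tool", "body": {"deltas": [[[0,0,-15,0,0,0],[0,0,-30,0,0,0],[0,0,-35,0,0,0],[0,0,-35,0,0,0],[-5,10,-20,0,0,0],[-13,26,0,0,0,0],[-16,32,0,0,0,0],[-16,32,0,0,0,0]]]}}

```text
time: 22.82
position: [0.5441, -0.1106, 0.1911]
tool_rot: [0.708, 0.707, 0.0, 0.0]
ft_force: [1.9, 0.5, -1.6]
grip_width: 0.0581
grip_force: 19.9
```

>>> {"method": "drive_tool", "body": {"deltas": [[[-16,32,0,0,0,0],[-13,26,0,0,0,0],[-9,18,0,0,0,0],[-4,8,0,0,0,0],[0,0,0,0,0,0],[0,0,0,0,0,0],[0,0,0,0,0,0]]]}}

```text
time: 23.4
position: [0.6256, -0.1515, 0.1897]
tool_rot: [0.708, 0.707, -0.001, -0.002]
ft_force: [0.0, 0.2, -1.0]
grip_width: 0.0581
grip_force: 19.9
```

```bash
python3 plan.py ".6283 -.153 .13 0 30" | sed 's/np.float64(\([^)]*\))/\1/g'
python3 - <<'E'
from m import *
c=cam("wrist"); save(c,"w8.png"); o=sensors.get_obs(); print(o["grip_width"],o["grip_force"])
E
```

```text
pose [ 0.6256 -0.1515  0.1897] yaw -0.0012 tilt [-0.0033  0.0015]
2 [[-0.8, 1.3, 29.9, 0, 0, -0.0006], [-0.8, 1.3, 29.9, 0, 0, -0.0006]]
0.05875269442819285 19.903036907363685
```

View pics/w8.png

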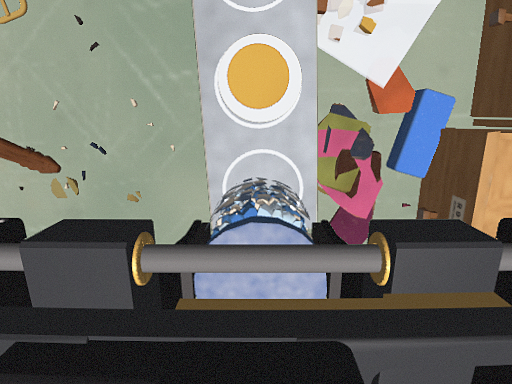

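The wrist view shows the jar upright above the last circle (centre column about 262), and the wax centred on the pot at (258,76). I'll lower the jar.

>>> {"method": "drive_tool", "body": {"deltas": [[[-1,2,25,0,0,0],[0,0,25,0,0,0],[0,0,20,0,0,0],[0,0,12,0,0,0],[0,0,5,0,0,0],[0,0,0,0,0,0],[0,0,0,0,0,0],[0,0,0,0,0,0]]]}}

```text
time: 24.12
position: [0.6306, -0.1539, 0.1048]
tool_rot: [0.708, 0.707, 0.0, 0.001]
ft_force: [0.3, 0.9, -0.7]
grip_width: 0.0582
grip_force: 19.9
```

>>> {"method": "drive_tool", "body": {"deltas": [[[0,0,3,0,0,0],[0,0,0,0,0,0],[0,0,0,0,0,0]]]}}

```text
time: 24.37
position: [0.6298, -0.1537, 0.1008]
tool_rot: [0.708, 0.707, 0.0, 0.0]
ft_force: [-1.0, -0.1, -0.9]
grip_width: 0.0583
grip_force: 19.9
```

>>> {"method": "drive_tool", "body": {"deltas": [[[0,0,2,0,0,0],[0,0,0,0,0,0],[0,0,0,0,0,0]]]}}

```text
time: 24.62
position: [0.6295, -0.1535, 0.0982]
tool_rot: [0.708, 0.707, -0.0, -0.0]
ft_force: [0.3, -0.8, -0.6]
grip_width: 0.0583
grip_force: 19.9
```

>>> {"method": "drive_tool", "body": {"deltas": [[[0,-1,1.5,0,0,0],[0,0,0,0,0,0],[0,0,0,0,0,0]]]}}

```text
time: 24.87
position: [0.6285, -0.1536, 0.0967]
tool_rot: [0.708, 0.707, -0.0, -0.0]
ft_force: [-0.4, -0.8, -0.5]
grip_width: 0.0587
grip_force: 19.9
```

>>> {"method": "drive_tool", "body": {"deltas": [[[0,0,1,0,0,0],[0,0,0,0,0,0],[0,0,0,0,0,0]]]}}

```text
time: 25.12
position: [0.6288, -0.1537, 0.096]
tool_rot: [0.708, 0.707, 0.0, 0.0]
ft_force: [-0.7, 0.1, -0.1]
grip_width: 0.0587
grip_force: 19.9
```

>>> {"method": "drive_tool", "body": {"deltas": [[[0,0,1,0,0,0],[0,0,0,0,0,0],[0,0,0,0,0,0]]]}}

```text
time: 25.37
position: [0.6288, -0.1537, 0.0959]
tool_rot: [0.708, 0.707, 0.0, 0.0]
ft_force: [-0.7, 0.8, 4.8]
grip_width: 0.0584
grip_force: 20.0
```

The jar is seated. I'll release, rise and back away to the near side.

>>> {"method": "drive_tool", "body": {"deltas": [[[0,0,0,0,0,0],[0,0,0,0,0,0],[0,0,0,0,0,0],[0,0,0,0,0,0],[0,0,0,0,0,0],[0,0,0,0,0,0]]], "gripper": 100}}

```text
time: 25.87
position: [0.6286, -0.1536, 0.0946]
tool_rot: [0.708, 0.707, -0.0, -0.0]
ft_force: [-0.8, -0.2, 0.2]
grip_width: 0.0847
grip_force: 0.0
```

>>> {"method": "drive_tool", "body": {"deltas": [[[0,0,-15,0,0,0],[0,0,-30,0,0,0],[0,0,-30,0,0,0],[0,0,-25,0,0,0],[0,-20,0,0,0,0],[0,-35,0,0,0,0],[0,-40,0,0,0,0],[0,-40,0,0,0,0]]]}}

```text
time: 26.53
position: [0.4925, -0.1532, 0.195]
tool_rot: [0.707, 0.707, 0.0, 0.0]
ft_force: [0.6, -1.0, 0.8]
grip_width: 0.0873
grip_force: 0.0
```

>>> {"method": "drive_tool", "body": {"deltas": [[[0,-30,0,0,0,0],[0,-20,0,0,0,0],[0,0,0,0,0,0],[0,0,0,0,0,0],[0,0,0,0,0,0],[0,0,0,0,0,0]]]}}

```text
time: 27.03
position: [0.4454, -0.154, 0.1951]
tool_rot: [0.708, 0.707, 0.0, 0.001]
ft_force: [0.1, 0.2, 0.8]
grip_width: 0.087
grip_force: 0.0
```

Run:
```python
from m import *
c=cam("top"); s=cam("side")
a=cv2.resize(c["img"][140:200,150:350],(800,240),interpolation=2)
a2=cv2.resize(s["img"][130:300,150:370],None,fx=2,fy=2,interpolation=2)
b=np.zeros((600,800,3),np.uint8); b[:240]=a; b[250:590,:440]=a2[:340]; cv2.imwrite("pics/c8.png",b[:,:,::-1])
for n,p,z,f in [("jar",(290,164),.126,lambda h:(h[...,0]>98)&(h[...,0]<130)&(h[...,1]>40)),("wax",(254,167),.087,lambda h:(h[...,1]>130)&(h[...,0]<30)),("cap",(215,166),.135,lambda h:h[...,2]<45)]:
    q=blob(c,p,16,f); print(n,q[0],q[1],onz(c,[q[0]],z).round(4))
```

```text
jar [291.77894737 161.59473684] [282 150  21  26 380] [[ 0.627  -0.1548  0.126 ]]
wax [253.27135678 167.17085427] [246 160  16  16 199] [[ 0.6233 -0.0544  0.087 ]]
cap [214.66666667 166.27272727] [212 163   6   7  33] [[0.6191 0.0432 0.135 ]]
```

View pics/c8.png

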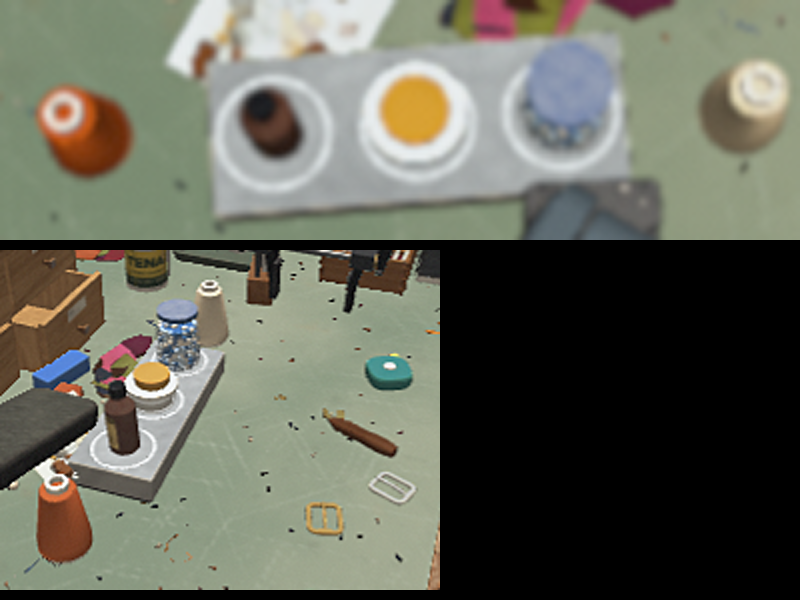

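All four things stand upright and centred within about 3 mm: bottle (.619,.043), pot and wax (.623,-.054), jar (.627,-.155). The cones have not moved and the arm is clear, so I'm handing in.

```bash
python3 -c "
from rig import ticket; print(ticket.hand_in())"
```

```text
the job is handed in; nothing more can be done
None
```

I handed the job in at about 27 s: pot in the middle circle with the wax on its lid, bottle by the orange cone, jar by the ecru cone, all upright and within about 3 mm of centre by the cameras, cones still standing where they were; no verdict came back.

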